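# Clamp a test cell in the screw press

### The job

Stand the steel test cell in the round nest of the press's pulled-out shuttle, push the shuttle fully home by its tab, then wind the star handle clockwise, spoke by spoke, until the sprung pad clamps the cell with about 100 N; overtightening ruins the cell. Leave the other things on the bench undisturbed and do not tip the cell over.

Things in the scene. Friction and masses are not known exactly. Their poses are not given: they have to be found in the camera images.
- press: Grey bench screw press, fixed. Origin: on the table below the handle's vertical axis; z up; the shuttle comes out to its -y. Foot 300 (x) by 160 (y) by 20 mm high; a bed 100 mm wide and 20 mm high runs from it to y = -340 mm, with 8 mm wide rails at x = +-50 mm that rise to 32 mm above the table.
- column (a point): Top of one of the press's two upright steel columns, 18 mm thick, at x = -125 mm, y = 0, z = 270 mm of the press; the other stands at x = +125 mm. They rise past the handle, so a gripper at the handle has free room only on the press's +y and -y sides.
- bridge (a point): Top centre of the bridge that joins the columns, 60 mm wide (y), z 115 to 145 mm, under the handle. A steel ram with a round sprung pad, 34 mm wide, comes down from it on the axis; at the start the pad hangs 4 to 12 mm above the height of the cell's top when the cell stands in the nest.
- shuttle: Aluminium plate 84 mm wide sliding along the press's y with about 2.5 N. Origin: centre of the nest's floor, 34 to 38 mm above the table; axes as the press's. Starts pulled out, nest 150 to 170 mm from the axis towards -y; fully home, at a hard stop, the nest is exactly under the axis. The nest is a white ring 56 mm outside, 45 mm inside, 5 mm high on the plate.
- tab (a point): On the outer (-y) face of the shuttle's push tab, 155 mm to -y of the nest's centre and 25 mm above its floor. The tab is an upright plate 60 mm wide (x), 10 mm thick, its top 38 mm above the nest's floor. Push it here towards the press's +y.
- capstan: Star handle on top of the press: dark hub 48 mm wide, four level steel spokes 12 mm thick along its own +x, +y, -x, -y, each with an 18 mm black ball centred 90 mm from the axis. Origin: on the axis at the spokes' mid height, 168 mm above the table; hub top 22 mm higher. Clockwise from above lowers the pad 4 mm per rad; the handle keeps its height and stays as left.
- spoke (a point): Point on the handle's +x spoke, 75 mm from the axis: a good place to push, on any spoke. Turning takes 0.65 N m of friction plus 0.004 N m per newton of clamping: pushed here, steadily moving, 8.7 N free, 14.0 N at 100 N clamping. 1 to 3 rad bring the pad to the cell, then about 0.7 rad more give 100 N.
- cell: The test cell: a plain steel cylinder 40 mm across and 36 mm high with a thin white band round its middle, 0.25 kg, standing on the bench at the press's -y side. Origin: centre of its underside. It bears clamping forces up to 150 N; 180 N ruins it.
- beaker: Bystander: empty glass beaker, 68 mm wide, 85 mm high. Origin: centre of its underside.
- bottle: Bystander: amber bottle 60 mm wide, 130 mm high. Origin: centre of its underside.
- spacer: Bystander: plain flat steel disc 40 mm across, only 12 mm high. Origin: centre of its underside.
- chuck: Bystander: dark drill chuck 36 mm wide, 60 mm high. Origin: centre of its underside.
- jar: Bystander: white screw jar 56 mm wide, 60 mm high. Origin: centre of its underside.
Not all that is in view belongs to the job. Of the things like the cell, leave any that is green or yellow; of the rest the smaller one is meant.

How it is judged:
On the way, in this order (a step that is already met when the one before it is completed fails the run):
1. the cell stands in the shuttle's nest, let go, before the shuttle is home (horizontal distance between cell and shuttle below 0.004 m and z of cell in the frame of shuttle below 0.003 m and angle between cell's own z axis and vertical below 0.05 rad and contact force between the fingers and cell below 0.2 N and y of shuttle in the frame of press below -0.12 m), for 0.2 s.
2. the shuttle is fully home with the cell upright in its nest (horizontal distance between cell and shuttle below 0.004 m and z of cell in the frame of shuttle below 0.003 m and angle between cell's own z axis and vertical below 0.05 rad and y of shuttle in the frame of press above -0.004 m), for 0.2 s.
3. the pad bears on the cell with more than 50 N (all of step 2 and contact force between cell and shuttle above 50 N), for 0.1 s.
At the end, for the whole second after the job is handed in: The cell stands upright in the nest (within 4 mm of its centre, on its floor), the shuttle is home (within 4 mm), and the pad clamps the cell with 50 to 150 N with the robot clear of everything (all of step 3 and contact force between cell and shuttle below 150 N and linear speed of cell below 0.01 m/s); the robot touches nothing.
It fails at once if the cell is squeezed with more than 180 N (contact force between cell and shuttle above 180 N).
It fails at once if the cell is tipped over (angle between cell's own z axis and vertical above 0.7 rad).
It fails at once if a bystander is pushed more than 30 mm or tipped (distance of any of beaker, bottle, spacer, chuck, jar from where it was at the start of the episode above 0.03 m or angle between any of beaker, bottle, spacer, chuck, jar's own z axis and vertical above 0.5 rad).
It also fails if it takes over 72 s, if anything falls off the work surface, if the arm or the gripper's body presses on something with over 40 N, if the wrist force passes 120 N, or if a joint passes its speed limit or range.

### The arm

A 6-joint arm with a two-finger parallel gripper is mounted at the origin on the work surface. World frame = base frame: x ahead of the robot, y to its left, z up, the work surface at z = 0. Lengths are in m, angles in rad, forces in N, time in s.
With the tool pointing down it reaches from about 0.35 to 1 m from the base axis. Payload 7.1 kg.
Tool frame: the origin (TCP) lies at the centre of the arm's flange, where the gripper is bolted on; the fingertips stand 173 mm ahead of it and the grasp point (between the pads) lies 155 mm ahead of it; z points along the fingers, y is the line along which they close (so a half turn about z gives the same grasp; the last joint's range is limited). The gripper opens to 85 mm and grips with 20 to 120 N. Pads are 22 mm wide; open, the fingers measure 114 mm over their backs; the gripper's body (76 mm by 85 mm) begins 54 mm behind the grasp point. The pads swing forward as they close: fully open they stand 13 mm farther back than shut.
Start: joints at [-1.353, 0.423, 1.63, -0, 1.089, -0.019], TCP at [0.147, -0.608, 0.405] pointing down, gripper open.
Joint ranges: [-3, 3], [-0.9, 2.11], [0.09, 2.58], [-1.31, 4.45], [0.11, 2.69], [-2.54, 2.54]. Speed limits (rad/s): [2.39, 2.39, 3.01, 3.14, 3.14, 3.14].

### API

Orientations are given as a unit quaternion [x, y, z, w].
In Python, from plant import r, viewer gives the robot as it stands.
- The arm moves only by the shell command python3 -m pendant 'ROWS' [FORCE]. ROWS is JSON, a list of rows, each an object of numbers: "x", "y", "z": the shift along the tool's x, y, z in m; "wx", "wy", "wz": the turn, a rotation vector about the tool's x, y, z in rad; "gripper": the finger opening in m, from 0 to 0.0854. A call has 1 to 10 rows; each row shifts and turns the commanded pose from where the row before left it, along the tool's axes as they then stand; what a row does not reach is not made up. A row lasts 1/8 s, in which the tool goes at most 62.5 mm and 10.7 degrees, less where a joint would pass 70% of its speed; a pose out of reach is approached as far as the arm can. A call with a gripper value outside its range is refused whole. The fingers move at their own pace and stop on an object; FORCE is the grip in N (left out, the last holds). Time passes only in rows, so rows that do not move let the fingers close. It gives the time, the measured TCP pose, the force, the opening and the grip force at its end, in the units of the state.
- r.read_state(): the state, without advancing time (a new reading comes with each control period).
- viewer.snapshot(name): name is "side" or "top" or "wrist"; returns the picture (384x512x3 uint8, red, green, blue); there is no depth.
- viewer.camera_info(name): a dict with "fx", "fy", "cx", "cy" (pixels), "world_to_cam" (4x4, takes a point from world to camera coordinates); the wrist camera has in their place "tool_from_camera" (4x4, takes a point from camera to tool coordinates, whose origin is the TCP and whose axes are the flange's). Camera axes: x right, y up, looking along -z (the intrinsics and any distortion apply to the point x, -y, -z); pixel columns grow to the right and rows downward; lengths in m; the calibration is good to about 2 mm. A picture is of the moment at which its call begins: read the wrist's pose just before it. camera_info takes no time and is no camera call.
- r.job_done(): hands the job in; it is judged then, once.
The state is a dict: "t": time; "q": joint angles; "joint_velocities": joint speeds; "tau": joint torques, N m; "tcp_pos": TCP position; "orientation": TCP orientation; "wrist_force": force on the tool from outside, world axes, zero at the start; "torque": the same for the moment, N m; "opening": finger opening in m; "grip_force": force on a finger pad.
Only numpy, scipy, OpenCV 4.12 (cv2) and the standard library are available. Lean on these libraries where they do the work, as an engineer would, in place of code of your own. Each camera call takes 0.05 s, during which the arm holds its last target. There are 200 camera calls.

## Working session

There is one attempt and no reset: what is moved stays moved. The work goes in short steps, Python scripts to look and compute and a shell command to move; the robot and the scene stay as the last step left them, time stands still between calls to the robot, and variables do not carry over. Pictures are saved under pics/ and viewed, at most 10 in all, crops included, and the job is handed in when it is done.

```bash
ls; mkdir -p pics; python3 - <<'E'
from plant import r, viewer
import cv2,numpy as np
s=r.read_state(); print({k:np.round(v,4).tolist() for k,v in s.items()})
for n in ("side","top","wrist"):
    im=viewer.snapshot(n); cv2.imwrite(f"pics/{n}0.png",im[:,:,::-1])
    print(n,{k:np.round(v,4).tolist() for k,v in viewer.camera_info(n).items()})
a=[cv2.imread(f"pics/{n}0.png") for n in("top","side")]
E
```

```text
pics
{'t': 0.0, 'q': [-1.353, 0.4239, 1.6307, 0.0, 1.0886, -0.019], 'joint_velocities': [0.002, -0.0001, -0.0003, 0.0008, -0.0006, 0.0004], 'tau': [-0.0019, -55.7384, -28.1744, -0.0002, 0.0073, 0.0], 'tcp_pos': [0.1466, -0.6073, 0.4039], 'orientation': [0.993, 0.1181, -0.0001, -0.0008], 'wrist_force': [-0.5411, 0.2795, -0.6352], 'torque': [0.0207, 0.0013, 0.0577], 'grip_force': 0.0, 'opening': 0.0849}
side {'fx': 489.278, 'fy': 489.278, 'cx': 250.4394, 'cy': 190.2358, 'world_to_cam': [[0.994, -0.1079, -0.0198, -0.555], [0.0822, 0.6131, 0.7857, -0.1729], [-0.0727, -0.7826, 0.6183, -1.4871], [0.0, 0.0, 0.0, 1.0]]}
top {'fx': 359.0182, 'fy': 359.0182, 'cx': 252.3144, 'cy': 189.7443, 'world_to_cam': [[-0.0126, -0.9999, 0.0018, -0.0029], [0.9925, -0.0122, 0.1216, -0.5683], [-0.1216, 0.0033, 0.9926, -1.0447], [0.0, 0.0, 0.0, 1.0]]}
wrist {'fx': 328.847, 'fy': 328.847, 'cx': 259.7334, 'cy': 192.9777, 'tool_from_camera': [[0.0, 0.9662, 0.2578, 0.0648], [1.0, -0.0001, 0.0001, -0.0007], [0.0002, 0.2578, -0.9662, 0.0319], [0.0, 0.0, 0.0, 1.0]]}
```

View pics/top0.png

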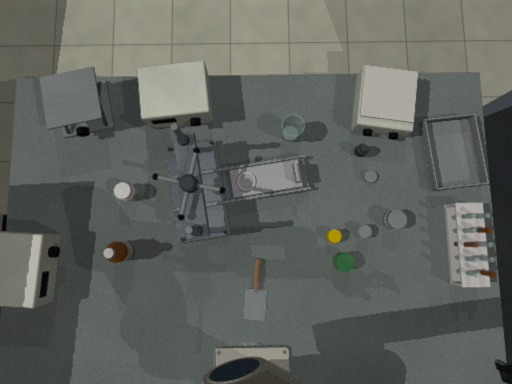

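View pics/side0.png

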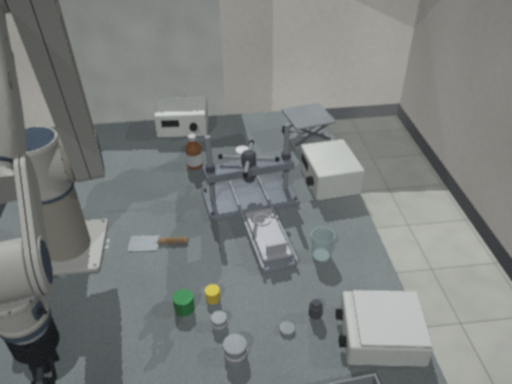

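Candidates (top view): grey (365,231), grey (396,219), flat grey disc (371,176), yellow (335,236), green (345,262). Yellow and green are ruled out by colour and (371,176) is the flat spacer. Of the two grey cylinders (365,231) is the smaller, so it should be the cell; I'll confirm that in an enlarged crop.

```bash
cat > h.py <<'E'
from plant import r, viewer
import cv2, numpy as np
from scipy.spatial.transform import Rotation as R
def cam(n, s=None):
    i=viewer.camera_info(n)
    if n=="wrist":
        s=s or r.read_state(); T=np.eye(4); T[:3,:3]=R.from_quat(s["orientation"]).as_matrix(); T[:3,3]=s["tcp_pos"]
        M=T@np.array(i["tool_from_camera"])
    else: M=np.linalg.inv(np.array(i["world_to_cam"]))
    return i,M
def onz(n,u,v,z,s=None):
    i,M=cam(n,s); d=M[:3,:3]@np.array([(u-i["cx"])/i["fx"],-(v-i["cy"])/i["fy"],-1]); o=M[:3,3]
    return o+d*(z-o[2])/d[2]
def pix(n,p,s=None):
    i,M=cam(n,s); c=np.linalg.inv(M)@np.append(p,1)
    return np.array([i["cx"]+i["fx"]*c[0]/-c[2], i["cy"]-i["fy"]*c[1]/-c[2]])
E
python3 - <<'E'
import cv2,numpy as np
from h import *
t=cv2.imread("pics/top0.png"); s=cv2.imread("pics/side0.png")
f=lambda im,x,y,w,h,W,H: cv2.resize(im[y:y+h,x:x+w],(W,H),interpolation=cv2.INTER_CUBIC)
a=f(t,320,140,100,75*2-18,400,528)  # 4x from (320,140)
b=f(s,160,270,160,100,400,250)
c=f(s,190,190,120,83,400,277)
cv2.imwrite("pics/cand.png",np.hstack([a,np.vstack([b,c])[:528] if 0 else np.vstack([b,c,np.zeros((1,400,3),np.uint8)])]))
cv2.imwrite("pics/press.png",f(t,145,115,180,135,800,600))
for n,u,v,z in [("top",365,231,.036),("side",219,317,.036),("top",396,219,.05),("side",235,343,.05),("top",371,176,.012),("top",188,183,.19),("top",247,182,.04),("top",298,173,.07)]: print(n,u,v,onz(n,u,v,z).round(3))
E
```

```text
top 365 231 [ 0.441 -0.342  0.036]
side 219 317 [ 0.442 -0.343  0.036]
top 396 219 [ 0.475 -0.431  0.05 ]
side 235 343 [ 0.476 -0.433  0.05 ]
top 371 176 [ 0.609 -0.377  0.012]
top 188 183 [0.569 0.156 0.19 ]
top 247 182 [0.591 0.006 0.04 ]
top 298 173 [ 0.612 -0.144  0.07 ]
```

View pics/cand.png

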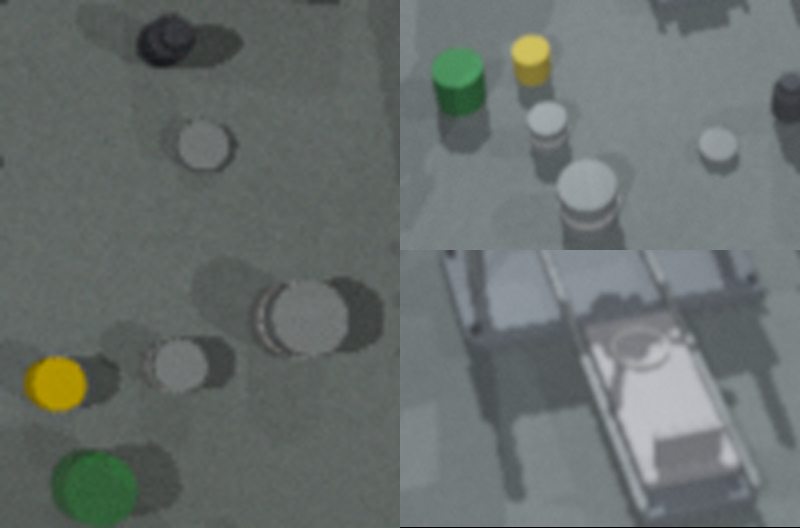

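View pics/press.png

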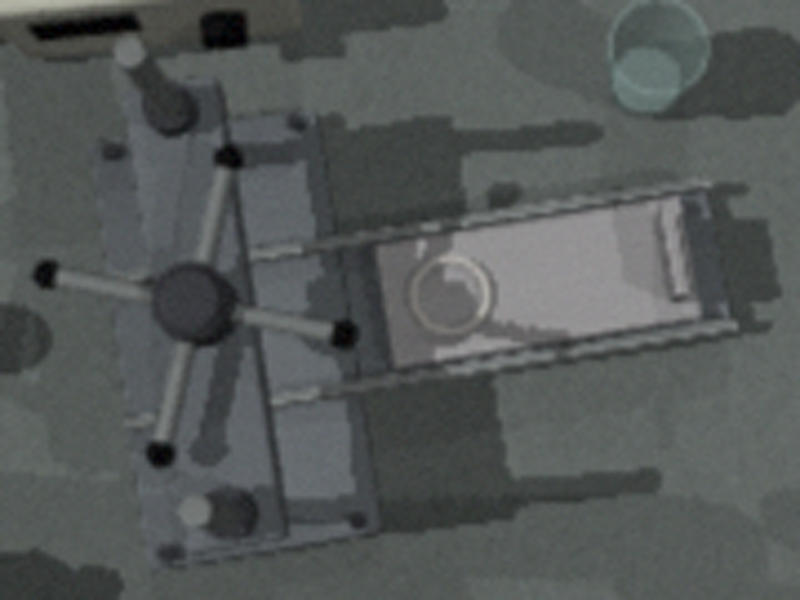

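The crop confirms the cell: the small grey cylinder with a white band at top (365,231), beside the larger banded decoy at (396,219). In the press crop the balls are at (229,157), (45,274), (344,334), (160,454), the nest is at (452,294), the tab top at (675,248) and the column tops at (129,52) and (195,515).

```bash
python3 - <<'E'
from h import *
k=4.4444
g=lambda u,v,z: onz("top",145+(u+.5)/k-.5,115+(v+.5)/k-.5,z)
B=np.array([g(*p,.168) for p in [(229,157),(45,274),(344,334),(160,454)]]); print(B.round(4), B.mean(0).round(4))
print("spoke angs",np.degrees(np.arctan2(*(B-B.mean(0)).T[1::-1])).round(1))
C=np.array([g(129,52,.27),g(195,515,.27)]);print("cols",C.round(4),C.mean(0).round(4))
d=C[0]-C[1];print("yaw cols",np.degrees(np.arctan2(d[1],d[0])),np.linalg.norm(d))
n=g(452,294,.041);t=g(675,248,.074);print("nest",n.round(4),"tab",t.round(4))
a=B.mean(0);print("yaw nest",np.degrees(np.arctan2((n-a)[0],-(n-a)[1])),np.linalg.norm((n-a)[:2]),"tab-nest",np.linalg.norm((n-t)[:2]),np.degrees(np.arctan2((t-n)[0],-(t-n)[1])))
s=r.read_state(); m=R.from_quat(s["orientation"]).as_matrix();print(m.round(3))
# cell by segmentation in top and side
for nm,(u,v) in (("top",(365,231)),("side",(219,317))):
    im=viewer.snapshot(nm)[v-14:v+14,u-14:u+14]; gr=im.min(2).astype(np.uint8)
    th,mk=cv2.threshold(gr,0,255,cv2.THRESH_OTSU); nc,l,st,ce=cv2.connectedComponentsWithStats(mk)
    j=1+st[1:,4].argmax();print(nm,th,st[j],ce[j]+[u-14,v-14])
E
```

```text
[[0.6608 0.139  0.168 ]
 [0.591  0.2479 0.168 ]
 [0.5529 0.0702 0.168 ]
 [0.4833 0.1783 0.168 ]] [0.572  0.1588 0.168 ]
spoke angs [ -12.6   77.9 -102.2  167.6]
cols [[0.6949 0.1774 0.27  ]
 [0.4463 0.1396 0.27  ]] [0.5706 0.1585 0.27  ]
yaw cols 8.651671427111944 0.25150965555359583
nest [0.5948 0.0077 0.041 ] tab [ 0.6186 -0.1394  0.074 ]
yaw nest 8.59860666597096 0.1528875860435273 tab-nest 0.14898025918200555 9.197313946993038
[[ 0.972  0.235 -0.   ]
 [ 0.235 -0.972  0.001]
 [ 0.    -0.001 -1.   ]]
top 90.0 [  0   0  28  23 292] [363.66780822 226.13013699]
side 132.0 [  5   8  17  13 159] [218.28930818 316.71069182]
```

```bash
python3 -m pendant '[{"x":0.035,"y":-0.019},{"x":0.035,"y":-0.019},{"x":0.035,"y":-0.019},{"x":0.035,"y":-0.019},{"x":0.035,"y":-0.019},{"x":0.035,"y":-0.019},{"x":0.035,"y":-0.019},{"x":0.035,"y":-0.019},{"x":0.035,"y":-0.019},{"x":0.035,"y":-0.018}]' 40
python3 -m pendant '[{"wz":0.155},{"wz":0.155},{"wz":0.155},{"wz":0.155},{"wz":0.155},{"wz":0.155},{"wz":0.155},{"wz":0.155},{"wz":0.155},{"wz":0.155}]'
python3 -m pendant '[{"z":0.04},{"z":0.04},{"z":0.02},{}]'
python3 - <<'E'
from h import *
s=r.read_state(); im=viewer.snapshot("wrist"); cv2.imwrite("pics/w1.png",im[:,:,::-1])
print(s["q"].round(3),pix("wrist",[.4415,-.3425,.036],s))
E
```

```text
[-1.353  0.423  1.63  -0.     1.089 -0.019] [  15.22612631 -278.36269633]validation failed for argument at $[0]...
validation failed for argument at $[0]...
validation failed for argument at $[0]...
```

View pics/w1.png

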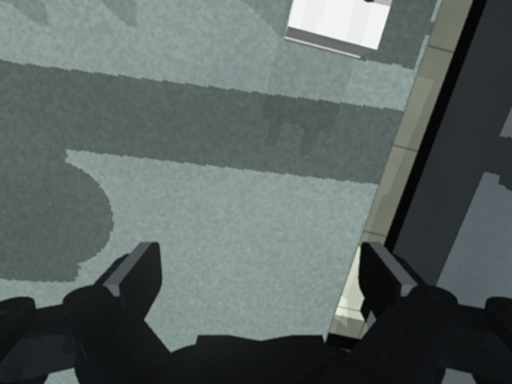

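The rows were refused and the arm did not move: the picture shows bare bench between the open fingers. Every key is probably required, so I'll test one full row.

```bash
python3 -m pendant '[{"x":0.03,"y":-0.016,"z":0,"wx":0,"wy":0,"wz":0,"gripper":0.085}]' 40
```

```text
t: 0.42
tcp_pos: [0.1713, -0.5857, 0.4046]
orientation: [0.993, 0.117, -0.0, 0.0]
wrist_force: [-0.2, -0.5, -1.3]
opening: 0.0854
grip_force: 0.0
```

```bash
python3 -m pendant '[{"x":0.0355,"y":-0.019,"z":0,"wx":0,"wy":0,"wz":0,"gripper":0.085},{"x":0.0355,"y":-0.019,"z":0,"wx":0,"wy":0,"wz":0,"gripper":0.085},{"x":0.0355,"y":-0.019,"z":0,"wx":0,"wy":0,"wz":0,"gripper":0.085},{"x":0.0355,"y":-0.019,"z":0,"wx":0,"wy":0,"wz":0,"gripper":0.085},{"x":0.0355,"y":-0.019,"z":0,"wx":0,"wy":0,"wz":0,"gripper":0.085},{"x":0.0355,"y":-0.019,"z":0,"wx":0,"wy":0,"wz":0,"gripper":0.085},{"x":0.0355,"y":-0.019,"z":0,"wx":0,"wy":0,"wz":0,"gripper":0.085},{"x":0.0355,"y":-0.019,"z":0,"wx":0,"wy":0,"wz":0,"gripper":0.085},{"x":0.0355,"y":-0.019,"z":0,"wx":0,"wy":0,"wz":0,"gripper":0.085}]'
python3 -m pendant '[{"x":0,"y":0,"z":0.01,"wx":0,"wy":0,"wz":0.155,"gripper":0.07},{"x":0,"y":0,"z":0.01,"wx":0,"wy":0,"wz":0.155,"gripper":0.07},{"x":0,"y":0,"z":0.01,"wx":0,"wy":0,"wz":0.155,"gripper":0.07},{"x":0,"y":0,"z":0.01,"wx":0,"wy":0,"wz":0.155,"gripper":0.07},{"x":0,"y":0,"z":0.01,"wx":0,"wy":0,"wz":0.155,"gripper":0.07},{"x":0,"y":0,"z":0.01,"wx":0,"wy":0,"wz":0.155,"gripper":0.07},{"x":0,"y":0,"z":0.01,"wx":0,"wy":0,"wz":0.155,"gripper":0.07},{"x":0,"y":0,"z":0.01,"wx":0,"wy":0,"wz":0.155,"gripper":0.07},{"x":0,"y":0,"z":0,"wx":0,"wy":0,"wz":0.155,"gripper":0.07},{"x":0,"y":0,"z":0,"wx":0,"wy":0,"wz":0.155,"gripper":0.07}]'
python3 - <<'E'
from h import *
s=r.read_state(); im=viewer.snapshot("wrist"); cv2.imwrite("pics/w2.png",im[:,:,::-1])
print(s["q"].round(3),R.from_quat(s["orientation"]).as_matrix().round(3).tolist(),pix("wrist",[.4415,-.3425,.036],s))
E
```

```text
t: 1.55
tcp_pos: [0.4434, -0.3428, 0.4048]
orientation: [0.993, 0.118, 0.0, 0.0]
wrist_force: [-0.2, 0.0, -0.8]
opening: 0.0851
grip_force: 0.0
t: 2.8
tcp_pos: [0.4425, -0.3438, 0.3245]
orientation: [0.79, -0.612, -0.0, -0.0]
wrist_force: [-1.0, 0.7, -0.4]
opening: 0.0702
grip_force: 0.0
[-0.682  0.437  1.831  0.     0.875  2.207] [[0.25, -0.968, -0.0], [-0.968, -0.25, 0.0], [-0.0, 0.0, -1.0]] [260.13456934 189.72764375]
```

View pics/w2.png

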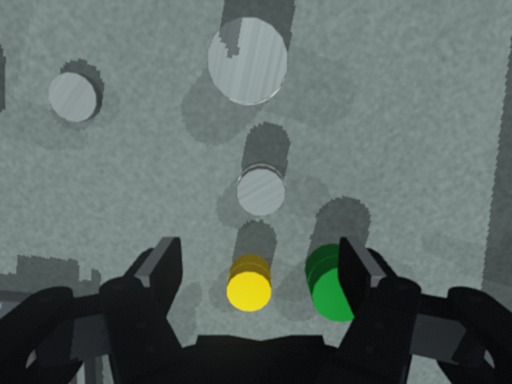

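The cell's top is at (261,191), within about 1 px of the prediction. Yellow (249,291) and green (333,290) lie clear of the finger line. Now I'll descend.

```bash
python3 - <<'E'
from h import *
s=r.read_state(); p=onz("wrist",261,191,.036,s); print(p, R.from_quat(s["orientation"]).as_matrix().T@(p-s["tcp_pos"]))
E
python3 -m pendant '[{"x":0,"y":0,"z":0.04,"wx":0,"wy":0,"wz":0,"gripper":0.07},{"x":0,"y":0,"z":0.04,"wx":0,"wy":0,"wz":0,"gripper":0.07}]'
```

```text
[ 0.44063917 -0.34163122  0.036     ] [-0.00248399  0.00129691  0.28861397]
t: 3.1
tcp_pos: [0.4428, -0.344, 0.2445]
orientation: [0.793, -0.609, 0.001, 0.0]
wrist_force: [0.1, -0.2, -1.2]
opening: 0.0702
grip_force: 0.0
```

```bash
python3 -m pendant '[{"x":-0.002,"y":0.001,"z":0.03,"wx":0,"wy":0,"wz":0,"gripper":0.07},{"x":0,"y":0.001,"z":0.032,"wx":0,"wy":0,"wz":0,"gripper":0.07},{"x":0,"y":0,"z":0,"wx":0,"wy":0,"wz":0,"gripper":0.07},{"x":0,"y":0,"z":0,"wx":0,"wy":0,"wz":0,"gripper":0.02},{"x":0,"y":0,"z":0,"wx":0,"wy":0,"wz":0,"gripper":0.02},{"x":0,"y":0,"z":0,"wx":0,"wy":0,"wz":0,"gripper":0.02},{"x":0,"y":0,"z":0,"wx":0,"wy":0,"wz":0,"gripper":0.02},{"x":0,"y":0,"z":0,"wx":0,"wy":0,"wz":0,"gripper":0.02}]' 40
```

```text
t: 4.1
tcp_pos: [0.4407, -0.3428, 0.1844]
orientation: [0.792, -0.61, 0.001, 0.0]
wrist_force: [-1.1, 1.2, 7.3]
opening: 0.0389
grip_force: 40.5
```

```bash
python3 -m pendant '[{"x":0,"y":0,"z":-0.03,"wx":0,"wy":0,"wz":0,"gripper":0.02},{"x":0,"y":0,"z":-0.03,"wx":0,"wy":0,"wz":-0.163,"gripper":0.02},{"x":0,"y":0,"z":-0.03,"wx":0,"wy":0,"wz":-0.163,"gripper":0.02},{"x":0,"y":0,"z":-0.03,"wx":0,"wy":0,"wz":-0.163,"gripper":0.02},{"x":0,"y":0,"z":0,"wx":0,"wy":0,"wz":-0.163,"gripper":0.02},{"x":0,"y":0,"z":0,"wx":0,"wy":0,"wz":-0.163,"gripper":0.02},{"x":0,"y":0,"z":0,"wx":0,"wy":0,"wz":-0.163,"gripper":0.02},{"x":0,"y":0,"z":0,"wx":0,"wy":0,"wz":-0.163,"gripper":0.02},{"x":0,"y":0,"z":0,"wx":0,"wy":0,"wz":-0.163,"gripper":0.02},{"x":0,"y":0,"z":0,"wx":0,"wy":0,"wz":-0.163,"gripper":0.02}]'
python3 - <<'E'
from h import *
s=r.read_state();m=R.from_quat(s["orientation"]).as_matrix();print(m.round(3).tolist())
print(m.T@(np.array([.62,-.07,.31])-s["tcp_pos"]))
E
```

```text
t: 5.35
tcp_pos: [0.4398, -0.3421, 0.3031]
orientation: [0.997, 0.08, 0.0, 0.0]
wrist_force: [0.3, -0.1, -3.4]
opening: 0.0389
grip_force: 41.6
[[0.987, 0.159, 0.0], [0.159, -0.987, -0.0], [0.0, 0.0, -1.0]]
[ 0.22111923 -0.24007305 -0.00694653]
```

```bash
python3 -m pendant '[{"x":0.03,"y":-0.034,"z":-0.003,"wx":0,"wy":0,"wz":0,"gripper":0.02},{"x":0.03,"y":-0.034,"z":0,"wx":0,"wy":0,"wz":0,"gripper":0.02},{"x":0.03,"y":-0.034,"z":0,"wx":0,"wy":0,"wz":0,"gripper":0.02},{"x":0.03,"y":-0.034,"z":0,"wx":0,"wy":0,"wz":0,"gripper":0.02},{"x":0.03,"y":-0.034,"z":0,"wx":0,"wy":0,"wz":0,"gripper":0.02},{"x":0.03,"y":-0.034,"z":0,"wx":0,"wy":0,"wz":0,"gripper":0.02},{"x":0.03,"y":-0.034,"z":0,"wx":0,"wy":0,"wz":0,"gripper":0.02},{"x":0,"y":0,"z":0,"wx":0,"wy":0,"wz":0,"gripper":0.02},{"x":0,"y":0,"z":0,"wx":0,"wy":0,"wz":0,"gripper":0.02}]'
python3 - <<'E'
from h import *
s=r.read_state(); im=viewer.snapshot("wrist"); cv2.imwrite("pics/w3.png",im[:,:,::-1])
print(pix("wrist",[.5948,.0077,.041],s))
E
```

```text
t: 6.48
tcp_pos: [0.6106, -0.075, 0.3057]
orientation: [0.997, 0.077, -0.0, 0.0]
wrist_force: [-0.8, -0.7, -2.8]
opening: 0.0393
grip_force: 41.6
[146.48710334 199.91047484]
```

View pics/w3.png

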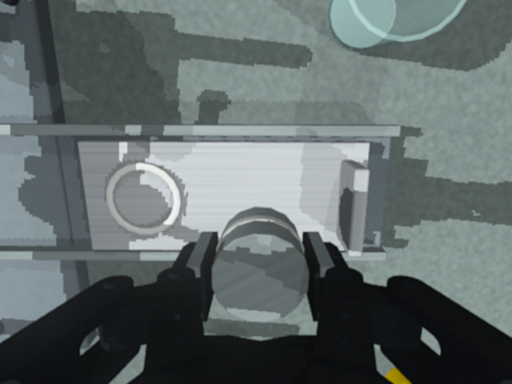

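The ring's centre is near (145,198), against a predicted (146.5,200). The held cell's lower front edge is at about (260,207). I'll fit both.

```bash
python3 - <<'E'
from h import *
s=r.read_state(); im=cv2.imread("pics/w3.png"); m=R.from_quat(s["orientation"]).as_matrix()
g=im.min(2); print(g[198,95:200:3], g[195:235,260])
roi=np.zeros_like(g); roi[150:245,98:194]=g[150:245,98:194]
for th in (165,175,185,195):
    mk=(roi>th).astype(np.uint8); cs,_=cv2.findContours(mk,0,1); c=max(cs,key=lambda c:cv2.contourArea(cv2.convexHull(c)))
    e=cv2.fitEllipse(cv2.convexHull(c)); p=onz("wrist",*e[0],.041,s); print(th,e,p.round(4))
for d in (-.002,0,.002): print(d,pix("wrist",m@np.array([.02+d,0,.1844])+s["tcp_pos"],s))
E
```

```text
[130 130 130 116 156 171 130 132 132 135 133 135 136 136 136 138 137 137
 138 138 137 139 139 146 204 184 209 236 204 136 138 205 203 202 204] [202 205 206 203 202 205 205 203 205 206 202 180 135  91  86  86  89  86
  83  84 105 119 122 144 184 171 110  79  79  81  80  80  81  81  83  83
  80  78  94 132]
165 ((144.28970336914062, 197.78515625), (67.14706420898438, 74.05610656738281), 122.37358856201172) [0.5961 0.0089 0.041 ]
175 ((184.2046661376953, 185.46441650390625), (65.43619537353516, 98.9536361694336), 140.31771850585938) [ 0.6099 -0.0192  0.041 ]
185 ((186.40101623535156, 186.28543090820312), (65.41282653808594, 101.57556915283203), 137.42645263671875) [ 0.6095 -0.0209  0.041 ]
195 ((184.385009765625, 185.7475128173828), (71.18168640136719, 92.98031616210938), 124.68181610107422) [ 0.6097 -0.0194  0.041 ]
-0.002 [261.12238802 205.05391342]
0 [261.12696426 201.09267701]
0.002 [261.13157032 197.10564194]
```

```bash
python3 -m pendant '[{"x":0,"y":-0.03,"z":0,"wx":0,"wy":0,"wz":0,"gripper":0.02},{"x":0,"y":-0.03,"z":0,"wx":0,"wy":0,"wz":0,"gripper":0.02},{"x":0,"y":-0.0245,"z":0.02,"wx":0,"wy":0,"wz":0,"gripper":0.02},{"x":0,"y":0,"z":0.03,"wx":0,"wy":0,"wz":0,"gripper":0.02},{"x":0,"y":0,"z":0.02,"wx":0,"wy":0,"wz":0,"gripper":0.02},{"x":0,"y":0,"z":0,"wx":0,"wy":0,"wz":0,"gripper":0.02},{"x":0,"y":0,"z":0,"wx":0,"wy":0,"wz":0,"gripper":0.02}]'
python3 - <<'E'
from h import *
s=r.read_state(); im=viewer.snapshot("wrist")[:,:,::-1]; im2=viewer.snapshot("side")[:,:,::-1]
f=lambda im,x,y,w,h: cv2.resize(im[y:y+h,x:x+w],(400,400),interpolation=cv2.INTER_CUBIC)
cv2.imwrite("pics/w4.png",np.hstack([f(im,160,130,200,200),f(im2,210,180,100,100)]))
print(R.from_quat(s["orientation"]).as_matrix().round(3).tolist())
E
```

```text
t: 7.4
tcp_pos: [0.5986, 0.0078, 0.2364]
orientation: [0.997, 0.076, 0.0, 0.0]
wrist_force: [0.2, 0.5, -2.9]
opening: 0.0389
grip_force: 41.8
[[0.988, 0.152, 0.001], [0.152, -0.988, -0.0], [0.001, 0.0, -1.0]]
```

View pics/w4.png

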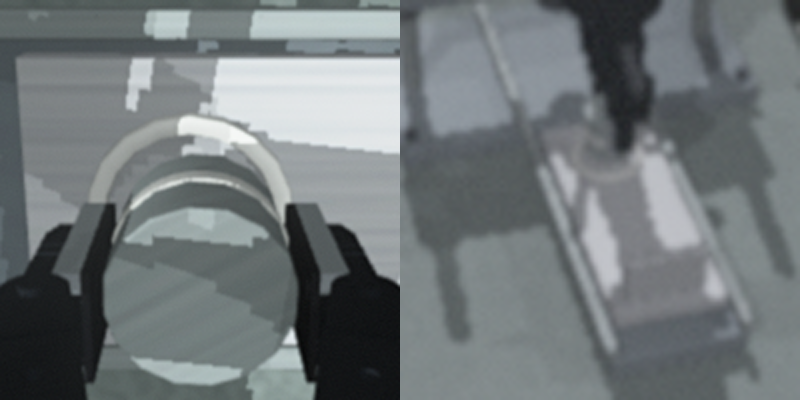

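The ring's arc spans crop columns 90–290, centred at about 190, while the cell is centred at about 200. So the cell sits a little to the +y side of the tool; I'll fit the arc numerically.

```bash
python3 - <<'E'
from h import *
s=r.read_state(); m=R.from_quat(s["orientation"]).as_matrix(); im=viewer.snapshot("wrist")
# outer ring boundary points read in the crop (crop/2+[160,130]); least-squares circle of R=28mm on ring-top plane
from scipy.optimize import least_squares
c=np.array([(90,203),(97,180),(113,155),(135,134),(160,121),(190,116),(220,121),(250,136),(272,160),(285,183),(290,203)])
P=np.array([m.T@(onz("wrist",160+u/2,130+v/2,.041,s)-s["tcp_pos"]) for u,v in c])
f=least_squares(lambda a:np.hypot(P[:,0]-a[0],P[:,1]-a[1])-a[2],[0,0,.028]);print(f.x,f.fun.round(4))
f=least_squares(lambda a:np.hypot(P[:,0]-a[0],P[:,1]-a[1])-.028,[0,0]);print(f.x,f.fun.round(4))
# cell: band front & top disc centre
q=np.array([(104,290),(298,290)])
for u,v in q: print(m.T@(onz("wrist",160+u/2,130+v/2,.2364-.1844+.036,s)-s["tcp_pos"]))
for v in (152,155,158): print("base front",v,m.T@(onz("wrist",260,130+v/2,.2364-.1844,s)-s["tcp_pos"]))
# top disc ellipse: rows 206..384 crop
for v in (206,384): print("top",m.T@(onz("wrist",260,130+v/2,.2364-.1844+.036,s)-s["tcp_pos"]))
E
```

```text
[-0.00323397 -0.00307168  0.02650971] [ 0.0004 -0.0001 -0.0005 -0.0002  0.0002  0.0004  0.0002  0.     -0.0004
 -0.0001  0.0002]
[-0.00518074 -0.0031058 ] [-0.0008 -0.0009 -0.0008 -0.0001  0.0006  0.0008  0.0006  0.0002 -0.0007
 -0.0008 -0.001 ]
[ 9.43689036e-05 -1.94781821e-02  1.48807234e-01]
[9.16772227e-05 1.87491397e-02 1.48819640e-01]
base front 152 [ 0.01737871 -0.00054379  0.18484573]
base front 155 [ 0.01661501 -0.00054362  0.1848443 ]
base front 158 [ 0.01584944 -0.00054345  0.18484287]
top [ 0.0177858  -0.00056602  0.14884642]
top [-0.02128954 -0.00055727  0.14877344]
```

```bash
python3 -m pendant '[{"x":-0.0015,"y":-0.0027,"z":0.004,"wx":0,"wy":0,"wz":0,"gripper":0.02},{"x":0,"y":0,"z":0.004,"wx":0,"wy":0,"wz":0,"gripper":0.02},{"x":0,"y":0,"z":0.002,"wx":0,"wy":0,"wz":0,"gripper":0.02},{"x":0,"y":0,"z":0,"wx":0,"wy":0,"wz":0,"gripper":0.02}]'
python3 -m pendant '[{"x":0,"y":0,"z":0.002,"wx":0,"wy":0,"wz":0,"gripper":0.02},{"x":0,"y":0,"z":0.001,"wx":0,"wy":0,"wz":0,"gripper":0.02},{"x":0,"y":0,"z":0,"wx":0,"wy":0,"wz":0,"gripper":0.02}]'
```

```text
t: 8.05
tcp_pos: [0.5962, 0.011, 0.2254]
orientation: [0.997, 0.077, -0.0, -0.0]
wrist_force: [0.2, -0.0, -3.2]
opening: 0.0384
grip_force: 41.8
t: 8.43
tcp_pos: [0.5963, 0.011, 0.2227]
orientation: [0.997, 0.077, -0.0, -0.0]
wrist_force: [0.1, -0.1, -3.6]
opening: 0.0389
grip_force: 41.8
```

```bash
for i in 1 2; do python3 -m pendant '[{"x":0,"y":0,"z":0.001,"wx":0,"wy":0,"wz":0,"gripper":0.02},{"x":0,"y":0,"z":0,"wx":0,"wy":0,"wz":0,"gripper":0.02}]' | egrep 'pos|wrist'; done
```

```text
tcp_pos: [0.5963, 0.0109, 0.2217]
wrist_force: [0.4, -0.8, -2.8]
tcp_pos: [0.5963, 0.0109, 0.2211]
wrist_force: [-1.9, -0.2, 2.5]
```

```bash
python3 -m pendant '[{"x":0,"y":0,"z":0,"wx":0,"wy":0,"wz":0,"gripper":0.058},{"x":0,"y":0,"z":0,"wx":0,"wy":0,"wz":0,"gripper":0.058},{"x":0,"y":0,"z":-0.01,"wx":0,"wy":0,"wz":0,"gripper":0.058},{"x":0,"y":0,"z":-0.03,"wx":0,"wy":0,"wz":0,"gripper":0.058},{"x":0,"y":0,"z":-0.04,"wx":0,"wy":0,"wz":0,"gripper":0.058},{"x":0,"y":0.03,"z":-0.01,"wx":0,"wy":0,"wz":0,"gripper":0.0},{"x":0,"y":0.04,"z":0,"wx":0,"wy":0,"wz":0,"gripper":0.0},{"x":0,"y":0.04,"z":0,"wx":0,"wy":0,"wz":0,"gripper":0.0},{"x":0,"y":0,"z":0,"wx":0,"wy":0,"wz":0,"gripper":0.0},{"x":0,"y":0,"z":0,"wx":0,"wy":0,"wz":0,"gripper":0.0}]'
python3 - <<'E'
from h import *
s=r.read_state(); im=viewer.snapshot("wrist")[:,:,::-1]; cv2.imwrite("pics/w5.png",im)
print(R.from_quat(s["orientation"]).as_matrix().round(3).tolist())
E
```

```text
t: 10.18
tcp_pos: [0.613, -0.0976, 0.311]
orientation: [0.997, 0.077, 0.0, -0.0]
wrist_force: [-0.7, 0.2, 0.4]
opening: -0.0002
grip_force: 0.0
[[0.988, 0.153, -0.0], [0.153, -0.988, 0.0], [0.0, -0.0, -1.0]]
```

View pics/w5.png

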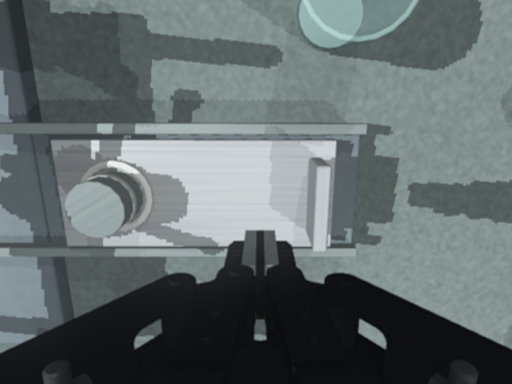

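The cell (about (97,205)) stands in its ring, and the tab's top is at (312–330, 160–250). Next I'll go behind the tab and push.

```bash
python3 - <<'E'
from h import *
s=r.read_state(); print(onz("wrist",330,205,.0747,s), onz("wrist",330,165,.0747,s), onz("wrist",328,248,.0747,s))
E
python3 -m pendant '[{"x":-0.003,"y":0.04,"z":0,"wx":0,"wy":0,"wz":0,"gripper":0},{"x":0,"y":0.04,"z":0,"wx":0,"wy":0,"wz":0,"gripper":0},{"x":0,"y":0,"z":0,"wx":0,"wy":0,"wz":0,"gripper":0},{"x":0,"y":0,"z":0.04,"wx":0,"wy":0,"wz":0,"gripper":0},{"x":0,"y":0,"z":0.03,"wx":0,"wy":0,"wz":0,"gripper":0},{"x":0,"y":0,"z":0.018,"wx":0,"wy":0,"wz":0,"gripper":0},{"x":0,"y":0,"z":0,"wx":0,"wy":0,"wz":0,"gripper":0}]'
```

```text
[ 0.62197446 -0.141138    0.0747    ] [ 0.64772387 -0.13567165  0.0747    ] [ 0.59213533 -0.14609876  0.0747    ]
t: 11.1
tcp_pos: [0.622, -0.1761, 0.2215]
orientation: [0.997, 0.077, -0.001, -0.001]
wrist_force: [-0.7, 0.3, 0.5]
opening: 0.0002
grip_force: 0.0
```

```bash
python3 -m pendant '[{"x":0,"y":-0.008,"z":0,"wx":0,"wy":0,"wz":0,"gripper":0},{"x":0,"y":-0.006,"z":0,"wx":0,"wy":0,"wz":0,"gripper":0},{"x":0,"y":-0.006,"z":0,"wx":0,"wy":0,"wz":0,"gripper":0},{"x":0,"y":-0.006,"z":0,"wx":0,"wy":0,"wz":0,"gripper":0},{"x":0,"y":-0.008,"z":0,"wx":0,"wy":0,"wz":0,"gripper":0},{"x":0,"y":-0.01,"z":0,"wx":0,"wy":0,"wz":0,"gripper":0},{"x":0,"y":-0.01,"z":0,"wx":0,"wy":0,"wz":0,"gripper":0},{"x":0,"y":-0.01,"z":0,"wx":0,"wy":0,"wz":0,"gripper":0},{"x":0,"y":-0.01,"z":0,"wx":0,"wy":0,"wz":0,"gripper":0},{"x":0,"y":-0.01,"z":0,"wx":0,"wy":0,"wz":0,"gripper":0}]'
```

```text
t: 12.35
tcp_pos: [0.6096, -0.0935, 0.2227]
orientation: [0.997, 0.077, 0.0, 0.0]
wrist_force: [2.2, -2.0, 0.2]
opening: -0.0001
grip_force: 1.5
```

```bash
python3 -m pendant '[{"x":0,"y":-0.01,"z":0,"wx":0,"wy":0,"wz":0,"gripper":0},{"x":0,"y":-0.01,"z":0,"wx":0,"wy":0,"wz":0,"gripper":0},{"x":0,"y":-0.01,"z":0,"wx":0,"wy":0,"wz":0,"gripper":0},{"x":0,"y":-0.01,"z":0,"wx":0,"wy":0,"wz":0,"gripper":0},{"x":0,"y":-0.01,"z":0,"wx":0,"wy":0,"wz":0,"gripper":0},{"x":0,"y":-0.008,"z":0,"wx":0,"wy":0,"wz":0,"gripper":0},{"x":0,"y":-0.006,"z":0,"wx":0,"wy":0,"wz":0,"gripper":0},{"x":0,"y":-0.004,"z":0,"wx":0,"wy":0,"wz":0,"gripper":0},{"x":0,"y":-0.004,"z":0,"wx":0,"wy":0,"wz":0,"gripper":0}]'
```

```text
t: 13.48
tcp_pos: [0.5984, -0.023, 0.2227]
orientation: [0.997, 0.077, -0.0, -0.0]
wrist_force: [2.1, -2.4, -0.9]
opening: -0.0001
grip_force: 1.3
```

```bash
for i in 1 2 3 4; do python3 -m pendant '[{"x":0,"y":-0.002,"z":0,"wx":0,"wy":0,"wz":0,"gripper":0},{"x":0,"y":-0.002,"z":0,"wx":0,"wy":0,"wz":0,"gripper":0}]' | egrep 'pos|wrist'; done
```

```text
tcp_pos: [0.5978, -0.0192, 0.2226]
wrist_force: [1.0, -2.4, 0.6]
tcp_pos: [0.5972, -0.0152, 0.2227]
wrist_force: [1.5, -2.5, 0.3]
tcp_pos: [0.5966, -0.0111, 0.2226]
wrist_force: [1.2, -2.5, -0.5]
tcp_pos: [0.596, -0.0072, 0.2227]
wrist_force: [1.1, -10.3, -1.0]
```

```bash
python3 -m pendant '[{"x":0,"y":-0.001,"z":0,"wx":0,"wy":0,"wz":0,"gripper":0},{"x":0,"y":0,"z":0,"wx":0,"wy":0,"wz":0,"gripper":0},{"x":0,"y":0,"z":0,"wx":0,"wy":0,"wz":0,"gripper":0}]' | egrep 'pos|wrist'
python3 -m pendant '[{"x":0,"y":0.01,"z":0,"wx":0,"wy":0,"wz":0,"gripper":0},{"x":0,"y":0.03,"z":0,"wx":0,"wy":0,"wz":0,"gripper":0},{"x":0,"y":0,"z":-0.04,"wx":0,"wy":0,"wz":0,"gripper":0},{"x":0,"y":0,"z":-0.05,"wx":0,"wy":0,"wz":0,"gripper":0},{"x":0,"y":0,"z":-0.05,"wx":0,"wy":0,"wz":0,"gripper":0},{"x":0,"y":0,"z":0,"wx":0,"wy":0,"wz":0,"gripper":0}]'
python3 - <<'E'
from h import *
im=viewer.snapshot("top")[:,:,::-1]; cv2.imwrite("pics/top2.png",im)
for p in ([.571,.1587,.19],): print(pix("top",p))
g=im.max(2)
P=(g<45).astype(np.uint8)[125:240,145:250]
n,l,st,ce=cv2.connectedComponentsWithStats(P)
for j in range(1,n):
    if 8<st[j,4]<400:
        c=ce[j]+[145,125]; w=onz("top",*c,.168); d=w-[.572,.1588,.168]; print(st[j,4],c.round(1),w.round(3),np.hypot(d[0],d[1]).round(3),np.degrees(np.arctan2(d[1],d[0])).round(1))
E
```

```text
tcp_pos: [0.596, -0.0071, 0.2227]
wrist_force: [1.8, -7.9, -1.2]
t: 15.6
tcp_pos: [0.6033, -0.046, 0.3672]
orientation: [0.997, 0.077, 0.004, 0.0]
wrist_force: [0.3, -0.2, -0.3]
opening: -0.0001
grip_force: 0.0
[186.93711078 182.15635238]
9 [195. 125.] [0.729 0.142 0.168] 0.158 -5.9
106 [182.8 137.2] [0.696 0.175 0.168] 0.125 7.4
31 [196.4 149.7] [0.661 0.138 0.168] 0.092 -13.0
15 [248.1 168.3] [0.609 0.001 0.168] 0.162 -76.7
24 [154.8 176.3] [0.591 0.248 0.168] 0.091 78.0
76 [193.7 185.1] [0.566 0.145 0.168] 0.015 -112.5
24 [221.9 189.9] [0.552 0.07  0.168] 0.09 -102.5
26 [180.7 216.9] [0.483 0.178 0.168] 0.091 167.8
23 [200.5 230. ] [0.448 0.126 0.168] 0.128 -165.3
```

```bash
python3 -m pendant '[{"x":0,"y":0,"z":0,"wx":0,"wy":0,"wz":-0.161,"gripper":0},{"x":0,"y":0,"z":0,"wx":0,"wy":0,"wz":-0.161,"gripper":0},{"x":0,"y":0,"z":0,"wx":0,"wy":0,"wz":-0.161,"gripper":0},{"x":0,"y":0,"z":0,"wx":0,"wy":0,"wz":-0.161,"gripper":0},{"x":0,"y":0,"z":0,"wx":0,"wy":0,"wz":-0.161,"gripper":0},{"x":0,"y":0,"z":0,"wx":0,"wy":0,"wz":-0.161,"gripper":0},{"x":0,"y":0,"z":0,"wx":0,"wy":0,"wz":-0.161,"gripper":0},{"x":0,"y":0,"z":0,"wx":0,"wy":0,"wz":-0.161,"gripper":0},{"x":0,"y":0,"z":0,"wx":0,"wy":0,"wz":-0.161,"gripper":0},{"x":0,"y":0,"z":0,"wx":0,"wy":0,"wz":-0.161,"gripper":0}]'
python3 -m pendant '[{"x":0.036,"y":0.002,"z":0,"wx":0,"wy":0,"wz":0,"gripper":0},{"x":0.036,"y":0.002,"z":0,"wx":0,"wy":0,"wz":0,"gripper":0},{"x":0.036,"y":0.002,"z":0,"wx":0,"wy":0,"wz":0,"gripper":0},{"x":0.036,"y":0.002,"z":0,"wx":0,"wy":0,"wz":0,"gripper":0},{"x":0,"y":0,"z":0,"wx":0,"wy":0,"wz":0,"gripper":0}]'
cat >> h.py <<'E'
A=np.array([.572,.1588])
def pol():
    s=r.read_state(); d=np.array(s["tcp_pos"][:2])-A; m=R.from_quat(s["orientation"]).as_matrix()
    a=np.arctan2(d[1],d[0]); rho=np.hypot(*d); F=np.array(s["wrist_force"]); 
    ft=F[:2]@[-np.sin(a),np.cos(a)]
    print("t %.2f rho %.4f ang %.1f yaw-in err %.1f z %.4f F_tan %.2f torque %.3f F %s"%(s["t"],rho,np.degrees(a),np.degrees((np.arctan2(m[1,0],m[0,0])-a)%(2*np.pi)-np.pi),s["tcp_pos"][2],ft,ft*rho,F.round(1)))
    for t in np.radians([-79,-42]): 
        p=A+.063*np.array([np.cos(t),np.sin(t)])-s["tcp_pos"][:2]; print("to",np.degrees(t).round(),(m[:2,:2].T@p).round(4))
E
python3 -c "
from h import *; pol()"
```

```text
t: 16.9
tcp_pos: [0.6014, -0.0457, 0.3606]
orientation: [0.634, 0.774, -0.001, -0.002]
wrist_force: [-0.1, -0.4, 0.1]
opening: -0.0001
grip_force: 0.0
t: 17.52
tcp_pos: [0.5813, 0.0989, 0.3608]
orientation: [0.635, 0.773, -0.001, -0.001]
wrist_force: [0.6, -0.4, 0.4]
opening: -0.0001
grip_force: 0.0
t 17.52 rho 0.0606 ang -81.2 yaw-in err 2.4 z 0.3608 F_tan 0.53 torque 0.032 F [ 0.6 -0.4  0.4]
to -79.0 [-0.0025  0.0023]
to -42.0 [0.0101 0.0402]
```

```bash
python3 -m pendant '[{"x":-0.0025,"y":0.004,"z":0,"wx":0,"wy":0,"wz":0.03,"gripper":0},{"x":0,"y":0,"z":0.018,"wx":0,"wy":0,"wz":0,"gripper":0},{"x":0,"y":0,"z":0.015,"wx":0,"wy":0,"wz":0,"gripper":0},{"x":0,"y":0,"z":0,"wx":0,"wy":0,"wz":0,"gripper":0}]'
python3 -c "
from h import *; pol()"
python3 -m pendant '[{"x":0,"y":-0.004,"z":0,"wx":0,"wy":0,"wz":0.06,"gripper":0},{"x":0,"y":-0.004,"z":0,"wx":0,"wy":0,"wz":0.06,"gripper":0},{"x":0,"y":-0.004,"z":0,"wx":0,"wy":0,"wz":0.06,"gripper":0}]'>/dev/null
python3 -c "
from h import *; pol()"
python3 -m pendant '[{"x":0.0003,"y":-0.005,"z":0,"wx":0,"wy":0,"wz":0.08,"gripper":0},{"x":0.0003,"y":-0.005,"z":0,"wx":0,"wy":0,"wz":0.08,"gripper":0}]'>/dev/null
python3 -c "
from h import *; pol()"
```

```text
t: 18.02
tcp_pos: [0.586, 0.0947, 0.3274]
orientation: [0.648, 0.762, -0.002, -0.001]
wrist_force: [0.0, -0.3, -0.7]
opening: -0.0001
grip_force: 0.0
t 18.02 rho 0.0656 ang -77.7 yaw-in err -3.0 z 0.3274 F_tan -0.03 torque -0.002 F [ 0.  -0.3 -0.7]
to -79.0 [ 0.0026 -0.0016]
to -42.0 [0.0164 0.036 ]
t 18.40 rho 0.0652 ang -86.3 yaw-in err -4.8 z 0.3304 F_tan 10.50 torque 0.685 F [10.7 -2.3 -5.2]
to -79.0 [0.0034 0.0078]
to -42.0 [0.0237 0.0422]
t 18.65 rho 0.0648 ang -94.6 yaw-in err -5.7 z 0.3307 F_tan 9.12 torque 0.591 F [ 8.5 -8.4 -1.2]
to -79.0 [0.0057 0.0165]
to -42.0 [0.0313 0.0472]
```

```bash
python3 -m pendant '[{"x":0.0003,"y":-0.0055,"z":0,"wx":0,"wy":0,"wz":0.08,"gripper":0},{"x":0.0003,"y":-0.0055,"z":0,"wx":0,"wy":0,"wz":0.08,"gripper":0},{"x":0.0003,"y":-0.0055,"z":0,"wx":0,"wy":0,"wz":0.08,"gripper":0},{"x":0.0003,"y":-0.0055,"z":0,"wx":0,"wy":0,"wz":0.08,"gripper":0}]'>/dev/null
python3 -c "
from h import *; pol()"
python3 -m pendant '[{"x":0.0003,"y":-0.0055,"z":0,"wx":0,"wy":0,"wz":0.08,"gripper":0},{"x":0.0003,"y":-0.0055,"z":0,"wx":0,"wy":0,"wz":0.08,"gripper":0},{"x":0.0003,"y":-0.0055,"z":0,"wx":0,"wy":0,"wz":0.08,"gripper":0}]'>/dev/null
python3 -c "
from h import *; pol()"
```

```text
t 19.15 rho 0.0638 ang -115.0 yaw-in err -3.6 z 0.3303 F_tan 8.41 torque 0.537 F [  2.6 -14.3   2.2]
to -79.0 [0.0151 0.0361]
to -42.0 [0.0491 0.0573]
t 19.52 rho 0.0633 ang -130.5 yaw-in err -1.9 z 0.3301 F_tan 9.30 torque 0.589 F [  0.1 -14.2   4.5]
to -79.0 [0.0257 0.0485]
to -42.0 [0.0637 0.0609]
```

```bash
python3 -m pendant '[{"x":0,"y":0.007,"z":0,"wx":0,"wy":0,"wz":0,"gripper":0},{"x":0,"y":0.002,"z":-0.02,"wx":0,"wy":0,"wz":0,"gripper":0},{"x":0,"y":0,"z":-0.015,"wx":0,"wy":0,"wz":0,"gripper":0},{"x":0,"y":0,"z":0,"wx":0,"wy":0,"wz":0,"gripper":0}]'
cat >> h.py <<'E'
def ax():
    s=r.read_state(); d=np.array(s["tcp_pos"][:2])-A; F=np.array(s["wrist_force"]); tz=s["torque"][2]
    m=d[0]*F[1]-d[1]*F[0]; a=np.degrees(np.arctan2(d[1],d[0]));print("t %.2f ang %.1f rho %.4f rxF %.3f tz %.3f total %.3f z %.4f Fr %.1f"%(s["t"],a,np.hypot(*d),m,tz,m+tz,s["tcp_pos"][2],F[:2]@d/np.hypot(*d)))
def balls(skip=False):
    g=viewer.snapshot("top").max(2); P=(g<50).astype(np.uint8)
    for k in range(720):
        pass
    n,l,st,ce=cv2.connectedComponentsWithStats(P)
    for j in range(1,n):
        if 8<st[j,4]<60:
            w=onz("top",*ce[j],.168); d=w[:2]-A
            if .083<np.hypot(*d)<.098: print("ball",st[j,4],np.degrees(np.arctan2(d[1],d[0])).round(1))
def to(ang,rho=.065):
    s=r.read_state(); m=R.from_quat(s["orientation"]).as_matrix(); t=np.radians(ang)
    p=A+rho*np.array([np.cos(t),np.sin(t)])-s["tcp_pos"][:2]; yaw=np.arctan2(m[1,0],m[0,0])
    print("to",(m[:2,:2].T@p).round(4),"wz",round((yaw-t)%(2*np.pi)-np.pi,3),"z",s["tcp_pos"][2])
E
sed -i '/for k in range(720)/,/pass/d' h.py
python3 -c "
from h import *; ax(); balls(); to(-34)"
```

```text
t: 20.02
tcp_pos: [0.5381, 0.1066, 0.366]
orientation: [0.914, 0.405, 0.001, 0.0]
wrist_force: [-0.3, 0.5, -0.7]
opening: 0.0002
grip_force: 0.0
t 20.02 ang -123.0 rho 0.0622 rxF -0.031 tz 0.014 total -0.018 z 0.3660 Fr -0.2
ball 53 -64.6
ball 27 -147.6
to [0.071  0.0546] wz -1.714 z 0.3651597424464318
```

```bash
python3 -m pendant '[{"x":0.0355,"y":0.0273,"z":-0.003,"wx":0,"wy":0,"wz":0,"gripper":0},{"x":0.0355,"y":0.0273,"z":0,"wx":0,"wy":0,"wz":0,"gripper":0},{"x":0,"y":0,"z":0,"wx":0,"wy":0,"wz":-0.18,"gripper":0},{"x":0,"y":0,"z":0,"wx":0,"wy":0,"wz":-0.18,"gripper":0},{"x":0,"y":0,"z":0,"wx":0,"wy":0,"wz":-0.18,"gripper":0},{"x":0,"y":0,"z":0,"wx":0,"wy":0,"wz":-0.18,"gripper":0},{"x":0,"y":0,"z":0,"wx":0,"wy":0,"wz":-0.18,"gripper":0},{"x":0,"y":0,"z":0,"wx":0,"wy":0,"wz":-0.18,"gripper":0},{"x":0,"y":0,"z":0,"wx":0,"wy":0,"wz":-0.18,"gripper":0},{"x":0,"y":0,"z":0,"wx":0,"wy":0,"wz":-0.18,"gripper":0}]'
python3 -m pendant '[{"x":0,"y":0,"z":0,"wx":0,"wy":0,"wz":-0.18,"gripper":0},{"x":0,"y":0,"z":0,"wx":0,"wy":0,"wz":-0.1,"gripper":0}]' >/dev/null
python3 -c "
from h import *; ax(); to(-34)"
```

```text
t: 21.32
tcp_pos: [0.6254, 0.1225, 0.3667]
orientation: [0.418, 0.909, -0.0, -0.001]
wrist_force: [-0.4, 0.1, 0.4]
opening: 0.0
grip_force: 0.0
t 21.57 ang -34.2 rho 0.0646 rxF -0.018 tz -0.005 total -0.023 z 0.3667 Fr -0.8
to [-0.0004  0.0002] wz 0.01 z 0.36666107382902235
```

```bash
python3 -m pendant '[{"x":0,"y":0,"z":0.02,"wx":0,"wy":0,"wz":0,"gripper":0},{"x":0,"y":0,"z":0.019,"wx":0,"wy":0,"wz":0,"gripper":0},{"x":0,"y":0,"z":0,"wx":0,"wy":0,"wz":0,"gripper":0},{"x":0,"y":-0.005,"z":0,"wx":0,"wy":0,"wz":0.08,"gripper":0},{"x":0,"y":-0.005,"z":0,"wx":0,"wy":0,"wz":0.08,"gripper":0}]'>/dev/null
python3 -c "
from h import *; ax()"
for i in 1 2 3; do python3 -m pendant '[{"x":0.0001,"y":-0.0055,"z":0,"wx":0,"wy":0,"wz":0.085,"gripper":0},{"x":0.0001,"y":-0.0055,"z":0,"wx":0,"wy":0,"wz":0.085,"gripper":0},{"x":0.0001,"y":-0.0055,"z":0,"wx":0,"wy":0,"wz":0.085,"gripper":0}]'>/dev/null
python3 -c "
from h import *; ax()"; done
```

```text
t 22.20 ang -41.7 rho 0.0656 rxF 0.681 tz -0.043 total 0.638 z 0.3287 Fr 0.8
t 22.57 ang -55.8 rho 0.0659 rxF 0.707 tz -0.033 total 0.674 z 0.3290 Fr -0.0
t 22.95 ang -70.0 rho 0.0662 rxF 0.693 tz -0.045 total 0.648 z 0.3293 Fr 0.2
t 23.32 ang -84.2 rho 0.0664 rxF 0.691 tz -0.071 total 0.621 z 0.3293 Fr 0.5
```

```bash
for i in 1 2 3 4; do python3 -m pendant '[{"x":0.0001,"y":-0.0055,"z":0,"wx":0,"wy":0,"wz":0.085,"gripper":0},{"x":0.0001,"y":-0.0055,"z":0,"wx":0,"wy":0,"wz":0.085,"gripper":0}]'>/dev/null
python3 -c "
from h import *; ax()"; done
```

```text
t 23.57 ang -93.8 rho 0.0665 rxF 0.684 tz 0.010 total 0.694 z 0.3293 Fr 1.2
t 23.82 ang -103.3 rho 0.0665 rxF 0.639 tz -0.019 total 0.620 z 0.3292 Fr 1.9
t 24.07 ang -112.9 rho 0.0665 rxF 0.781 tz -0.003 total 0.778 z 0.3292 Fr 2.9
t 24.32 ang -122.4 rho 0.0666 rxF 0.750 tz -0.013 total 0.737 z 0.3291 Fr 5.2
```

```bash
for i in 1 2; do python3 -m pendant '[{"x":0,"y":-0.005,"z":0,"wx":0,"wy":0,"wz":0.075,"gripper":0}]'>/dev/null
python3 -c "
from h import *; ax()"; done
```

```text
t 24.45 ang -126.7 rho 0.0666 rxF 0.812 tz -0.001 total 0.811 z 0.3290 Fr 5.1
t 24.57 ang -131.0 rho 0.0667 rxF 0.899 tz -0.018 total 0.881 z 0.3290 Fr 4.1
```

```bash
for i in 1 2; do python3 -m pendant '[{"x":0,"y":-0.0045,"z":0,"wx":0,"wy":0,"wz":0.068,"gripper":0}]'>/dev/null
python3 -c "
from h import *; ax()"; done
```

```text
t 24.70 ang -134.9 rho 0.0667 rxF 0.916 tz -0.045 total 0.871 z 0.3290 Fr 5.7
t 24.82 ang -138.7 rho 0.0667 rxF 0.942 tz -0.002 total 0.939 z 0.3290 Fr 4.4
```

```bash
for i in 1 2; do python3 -m pendant '[{"x":0,"y":-0.004,"z":0,"wx":0,"wy":0,"wz":0.05,"gripper":0}]'>/dev/null
python3 -c "
from h import *; ax()"; done
```

```text
t 24.95 ang -142.1 rho 0.0667 rxF 0.953 tz -0.062 total 0.891 z 0.3290 Fr 4.2
t 25.07 ang -145.5 rho 0.0667 rxF 0.970 tz -0.075 total 0.895 z 0.3290 Fr 4.0
```

```bash
python3 -m pendant '[{"x":0,"y":0.007,"z":0,"wx":0,"wy":0,"wz":0,"gripper":0},{"x":0,"y":0.002,"z":-0.02,"wx":0,"wy":0,"wz":0,"gripper":0},{"x":0,"y":0,"z":-0.02,"wx":0,"wy":0,"wz":0,"gripper":0},{"x":0,"y":0,"z":0,"wx":0,"wy":0,"wz":0,"gripper":0}]' | egrep "pos|force"
python3 -c "
from h import *; ax(); balls(); to(-47)"
```

```text
tcp_pos: [0.5215, 0.1152, 0.37]
wrist_force: [0.9, -0.1, -0.1]
grip_force: 0.0
t 25.57 ang -139.2 rho 0.0667 rxF 0.040 tz 0.023 total 0.063 z 0.3700 Fr -0.6
ball 26 18.8
ball 28 -71.0
ball 54 -160.1
to [0.0786 0.0541] wz -1.759 z 0.3690322512479699
```

```bash
python3 -m pendant '[{"x":0.0393,"y":0.027,"z":0,"wx":0,"wy":0,"wz":0,"gripper":0},{"x":0.0393,"y":0.027,"z":0,"wx":0,"wy":0,"wz":0,"gripper":0},{"x":0,"y":0,"z":0,"wx":0,"wy":0,"wz":-0.18,"gripper":0},{"x":0,"y":0,"z":0,"wx":0,"wy":0,"wz":-0.18,"gripper":0},{"x":0,"y":0,"z":0,"wx":0,"wy":0,"wz":-0.18,"gripper":0},{"x":0,"y":0,"z":0,"wx":0,"wy":0,"wz":-0.18,"gripper":0},{"x":0,"y":0,"z":0,"wx":0,"wy":0,"wz":-0.18,"gripper":0},{"x":0,"y":0,"z":0,"wx":0,"wy":0,"wz":-0.18,"gripper":0},{"x":0,"y":0,"z":0,"wx":0,"wy":0,"wz":-0.18,"gripper":0},{"x":0,"y":0,"z":0,"wx":0,"wy":0,"wz":-0.18,"gripper":0}]' >/dev/null
python3 -m pendant '[{"x":0,"y":0,"z":0,"wx":0,"wy":0,"wz":-0.18,"gripper":0},{"x":0,"y":0,"z":0,"wx":0,"wy":0,"wz":-0.14,"gripper":0},{"x":0,"y":0,"z":0,"wx":0,"wy":0,"wz":0,"gripper":0}]' >/dev/null
python3 -c "
from h import *; ax(); to(-47)"
```

```text
t 27.25 ang -47.2 rho 0.0646 rxF -0.084 tz -0.030 total -0.114 z 0.3675 Fr 0.2
to [-0.0004  0.0003] wz 0.0 z 0.36745638634308786
```

```bash
python3 -m pendant '[{"x":0,"y":0,"z":0.02,"wx":0,"wy":0,"wz":0,"gripper":0},{"x":0,"y":0,"z":0.019,"wx":0,"wy":0,"wz":0,"gripper":0},{"x":0,"y":0,"z":0,"wx":0,"wy":0,"wz":0,"gripper":0},{"x":0,"y":-0.0035,"z":0,"wx":0,"wy":0,"wz":0.053,"gripper":0},{"x":0,"y":-0.0035,"z":0,"wx":0,"wy":0,"wz":0.053,"gripper":0}]'>/dev/null
python3 -c "
from h import *; ax()"
for i in 1 2 3; do python3 -m pendant '[{"x":0,"y":-0.003,"z":0,"wx":0,"wy":0,"wz":0.046,"gripper":0}]'>/dev/null
python3 -c "
from h import *; ax()"; done
```

```text
t 27.88 ang -53.1 rho 0.0651 rxF 0.250 tz -0.003 total 0.247 z 0.3297 Fr 0.3
t 28.00 ang -54.6 rho 0.0654 rxF 0.743 tz 0.004 total 0.747 z 0.3302 Fr 0.3
t 28.12 ang -56.1 rho 0.0658 rxF 1.013 tz -0.050 total 0.962 z 0.3309 Fr 2.2
t 28.25 ang -58.2 rho 0.0660 rxF 1.051 tz -0.017 total 1.035 z 0.3315 Fr 1.9
```

The torque is now about 1.04 N m against 0.65–0.69 free, which means roughly 90–97 N of clamping. I'll back off and go clear.

```bash
python3 -m pendant '[{"x":0,"y":0.008,"z":0,"wx":0,"wy":0,"wz":0,"gripper":0},{"x":0,"y":0.001,"z":-0.02,"wx":0,"wy":0,"wz":0,"gripper":0},{"x":0,"y":0,"z":-0.04,"wx":0,"wy":0,"wz":0,"gripper":0},{"x":0,"y":0,"z":-0.05,"wx":0,"wy":0,"wz":0,"gripper":0},{"x":-0.03,"y":0,"z":-0.03,"wx":0,"wy":0,"wz":0,"gripper":0},{"x":0,"y":0,"z":0,"wx":0,"wy":0,"wz":0,"gripper":0},{"x":0,"y":0,"z":0,"wx":0,"wy":0,"wz":0,"gripper":0}]'
python3 - <<'E'
from h import *
balls(); a=viewer.snapshot("side")[:,:,::-1]; b=viewer.snapshot("top")[:,:,::-1]
cv2.imwrite("pics/end.png",np.hstack([cv2.resize(a[90:290,150:350],(400,400),interpolation=2),cv2.resize(b[100:300,100:300],(400,400),interpolation=2)]))
E
```

```text
t: 29.12
tcp_pos: [0.6254, 0.0798, 0.4687]
orientation: [0.507, 0.862, -0.001, -0.001]
wrist_force: [-0.3, 0.2, 0.3]
opening: -0.0001
grip_force: 0.0
ball 27 16.9
ball 25 -98.0
```

View pics/end.png

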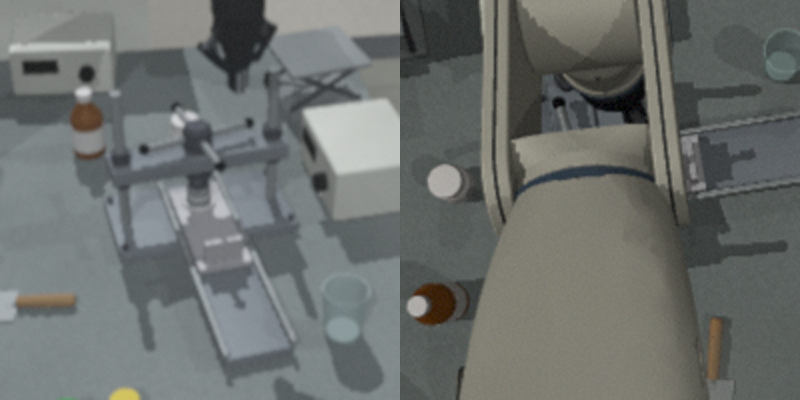

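The shuttle is home, with the cell upright under the pad (left view, about (200,205)). The bystanders in view stand as before, and the gripper is clear above the handle. I'm handing in.

```bash
python3 -c "
from plant import r; print(r.job_done())"
```

```text
the job is handed in; nothing more can be done
None
```

I've handed the job in at about 29 s: the cell is upright in the nest, the shuttle is home, and the pad clamps it with about 90–97 N (estimated from handle torque), but the hand-in returned no verdict.

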